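Square the tube rack into the code reader's corner and start the scan

TASK

The white tube rack with blue caps has been set down askew on the flat tube-code reader: with your fingertips, gently push it along the reader's deck, without gripping or lifting it, until it sits square in the corner, touching both the back fence and the left fence all along. Then, and not before, press the green scan key fully down and let it come up again, and finish with your hand clear. Do not press the grey power key, and leave the marker pen and everything else where it is.

Things in the scene. Friction and masses are not known exactly. Their poses are not given: they have to be found in the camera images.
- rack: White rack with up to 48 round dark-blue screw caps: a plain box 85.5 mm along its x, 127.8 along its y, 36 high, caps to 47. Origin: centre of its underside. Loose on the reader's deck, 0.2 to 0.4 kg, slides at 3 N or less, turned up to 0.28 rad. Push its walls low down: above fence height it can tip at the fences. Over 40 N of push, 6 mm of lift or 0.15 rad of tip spoils the job.
- reader: Fixed light grey flatbed rack reader, 260 mm along its x, 360 along its y; flat dark deck 65 mm above the bench. Origin: underside centre, on the bench; +x points away from the robot to the back fence, +y to the left fence. Aluminium fences 12 mm thick, 22 high: back face at x = 108 mm, from y = -120 to 155; left face at y = 155 mm, from x = -18 to 108. Front and right are open.
- home (a point): Point on the deck (65 mm above the bench) under the centre of the rack when it touches both fences: in the reader's frame x = 65.3, y = 91.1 mm. Axes as the reader's; a rack that is home has its axes parallel to them. At the start the rack lies 20 to 50 mm short of it in x and 30 to 80 mm in y.
- scan_key_top (a point): Centre of the top of the green square scan key (26 x 26 mm) on the control strip at the front of the reader, 10 mm above the deck, in the reader's frame at x = -104, y = -75 mm. A black rim 34 mm square and 2 mm high surrounds it.
- scan_key (a joint): Travel of the green scan key, m: 0 up, 0.004 fully down; it takes 1.2 N to start and 4.2 N to hold down, and springs back. The scan starts beyond 0.0032.
- power_key_top (a point): Centre of the top of the grey square power key (18 x 18 mm), 65 mm to the right (-y of the reader) of the scan key, 10 mm above the deck. Not to be pressed.
- power_key (a joint): Travel of the grey power key, m: 0 up, 0.004 down. Leave it at 0.
- marker: White marker pen with a blue cap, 118 mm long, 11 mm thick, lying along the reader's y at the left end of the control strip, in front of the deck. Origin: underside centre, x along the pen. Leave alone.
- spare_rack: Another rack of the same size with orange caps, on the bench to the right of the reader, its long side about front to back. Leave alone.
- tip_box: Grey and blue box of pipette tips, 82 x 122 mm, 66 mm high, on the bench to the left of the reader. Leave alone.
- pipette: White hand pipette lying on the bench at the right, 230 mm long, 28 mm thick. Leave alone.
- amber_bottle: Amber glass bottle, 68 mm across, 150 mm high, on the bench at the left. Leave alone.
- beaker: Clear plastic beaker, 72 mm across, 90 mm high, on the bench at the left. Leave alone.
- cool_block: Aluminium cooling block with strips of small white tubes, 85 x 128 mm, 48 mm high, on the bench at the right. Leave alone.

How it is judged:
By the outcome, as a careful person would: the job done as asked, in the order asked, and still so for the second after the job is handed in, with the robot touching nothing.
It also fails if it takes over 64 s, if anything falls off the work surface, if the arm or the gripper's body presses on something with over 40 N, if the wrist force passes 120 N, or if a joint passes its speed limit or range.

ROBOT

A 6-joint arm with a two-finger parallel gripper is mounted at the origin on the work surface. World frame = base frame: x ahead of the robot, y to its left, z up, the work surface at z = 0. Lengths are in m, angles in rad, forces in N, time in s.
With the tool pointing down it reaches from about 0.25 to 0.775 m from the base axis. Payload 4 kg.
Tool frame: the origin (TCP) lies at the very end of the fingers, on their centre line; the grasp point (between the pads) lies manip.pinch_z behind it (manip.pinch_z is the distance from the TCP to the grasp point, in m); z points along the fingers, y is the line along which they close (so a half turn about z gives the same grasp; the last joint's range is limited). The gripper opens to 85 mm and grips with 20 to 120 N. Pads are 22 mm wide; open, the fingers measure 114 mm over their backs; the gripper's body (76 mm by 85 mm) begins 54 mm behind the grasp point. The pads swing forward as they close: fully open they stand 13 mm farther back than shut.
Start: joints at [-1.344, 0.087, 1.371, -0, 1.684, -0.103], TCP at [0.178, -0.52, 0.231] pointing down, gripper open.
Joint ranges: [-3.1, 3.1], [-0.76, 2.03], [0.27, 2.55], [-1.08, 4.22], [0.17, 2.65], [-2.57, 2.57]. Speed limits (rad/s): [2.79, 2.79, 3.14, 3.14, 3.14, 3.14].

INTERFACE

Orientations are given as a unit quaternion [w, x, y, z].
In Python, from cell import monitor, eyes, manip gives the robot as it stands.
- The arm moves only by the shell command python3 -m crank 'ROWS' [FORCE]. ROWS is JSON, a list of rows, each an object with "rotation": the turn, a rotation vector about the tool's x, y, z in degrees, a list of three; "travel": the shift along the tool's x, y, z in m, a list of three; "gripper": the finger opening in m, from 0 to 0.0854. A call has exactly 8 rows; each row is the pose to reach, as a shift and turn from the pose commanded when the call began, along the tool's axes at that moment; what a row does not reach only later rows make up. A row lasts 1/10 s, in which the tool goes at most 50 mm and 8.59 degrees, less where a joint would pass 70% of its speed; a pose out of reach is approached as far as the arm can. A call with a gripper value outside its range is refused whole. The fingers move at their own pace and stop on an object; FORCE is the grip in N (left out, the last holds). Time passes only in rows, so rows that repeat a pose let the fingers close, or fill a call up. It gives the time, the measured TCP pose, the force, the opening and the grip force at its end, in the units of the state.
- monitor.get_state(): the state, without advancing time (a new reading comes with each control period).
- eyes.read_camera(name): name is "scene" or "top"; returns (picture, depth): 480x640x3 uint8, red, green, blue; 480x640 float32, m along the optical axis (not along the pixel's ray), 0 where there is no reading.
- eyes.calibration(name): a dict with "fx", "fy", "cx", "cy" (pixels), "k1" (the pictures are not rectified: a ray, as slopes to the right and down, at radius r is drawn at 1 + k1 r^2 times it, then the intrinsics apply), "rvec" (rotation vector, rad) and "tvec" (3), from world to camera coordinates, as OpenCV has them. Camera axes: x right, y down, z forward; pixel columns grow to the right and rows downward; lengths in m; the calibration is good to about 2 mm. A picture is of the moment at which its call begins. calibration takes no time and is no camera call.
- manip.sign_off(): hands the job in; it is judged then, once.
The state is a dict: "time_s": time; "joint_positions": joint angles; "qvel": joint speeds; "joint_efforts": joint torques, N m; "tool_pos": TCP position; "eef_rot": TCP orientation; "contact_force": force on the tool from outside, world axes, zero at the start; "moment": the same for the moment, N m; "finger_gap": finger opening in m; "finger_force": force on a finger pad.
Only numpy, scipy, OpenCV 4.12 (cv2) and the standard library are available. Lean on these libraries where they do the work, as an engineer would, in place of code of your own. Each camera call takes 0.05 s, during which the arm holds its last target. There are 200 camera calls.

## Working session

There is one attempt and no reset: what is moved stays moved. The work goes in short steps, Python scripts to look and compute and a shell command to move; the robot and the scene stay as the last step left them, time stands still between calls to the robot, and variables do not carry over. Pictures are saved under pics/ and viewed, at most 13 in all, crops included, and the job is handed in when it is done.

```bash
ls; mkdir -p pics
cat > h.py <<'E'
import numpy as np, cv2
from cell import monitor, eyes, manip
def cam(n):
    c=eyes.calibration(n); R=cv2.Rodrigues(np.array(c['rvec'],float))[0]; return c,R,np.array(c['tvec'],float).ravel()
def world(n,depth):
    c,R,t=cam(n)
    v,u=np.mgrid[0:480,0:640]
    x=(u-c['cx'])/c['fx'];y=(v-c['cy'])/c['fy']
    a,b=x.copy(),y.copy()
    for _ in range(8):
        s=1+c['k1']*(a*a+b*b); a=x/s;b=y/s
    P=np.stack([a*depth,b*depth,depth],-1)
    return (P-t)@R
def snap(n,f=None):
    p,d=eyes.read_camera(n)
    if f: cv2.imwrite('pics/'+f,p[:,:,::-1])
    return p,d,world(n,d)
E
python3 - <<'E'
from h import *
print(manip.pinch_z, monitor.get_state())
for n in('top','scene'):
    p,d,W=snap(n,n+'0.png'); np.savez(n+'0.npz',p=p,d=d,W=W)
    c,R,t=cam(n); print(n,-R.T@t,c['k1'],c['fx'])
E
```

```text
pics
0.0187 {'time_s': 0.0, 'joint_positions': array([-1.34409202e+00,  8.79729848e-02,  1.37230155e+00, -2.44200159e-05,
        1.68363039e+00, -1.03103307e-01]), 'qvel': array([-2.24440586e-05, -1.22033986e-03, -1.32968460e-03,  2.44597591e-04,
       -4.37077115e-04, -7.78717657e-04]), 'joint_efforts': array([-7.53879449e-04, -3.51871884e+01, -3.13271463e+01, -3.37301290e-04,
        1.07903426e-02, -1.41545561e-05]), 'tool_pos': array([ 0.17799189, -0.5198503 ,  0.23010533]), 'eef_rot': array([-1.15318033e-03,  9.86433714e-01,  1.64155994e-01, -8.35151464e-05]), 'contact_force': array([ 0.81737241, -0.48794802, -0.57793946]), 'moment': array([ 0.00666288,  0.02965389, -0.01530584]), 'finger_force': 0.0, 'finger_gap': 0.08530160591512183}
top [ 0.27970496 -0.01851394  1.47008659] 0.014247627816061807 448.41327095965454
scene [ 1.70664343 -0.11680314  0.97702649] -0.09904633059753935 493.63761127127555
```

View pics/top0.png

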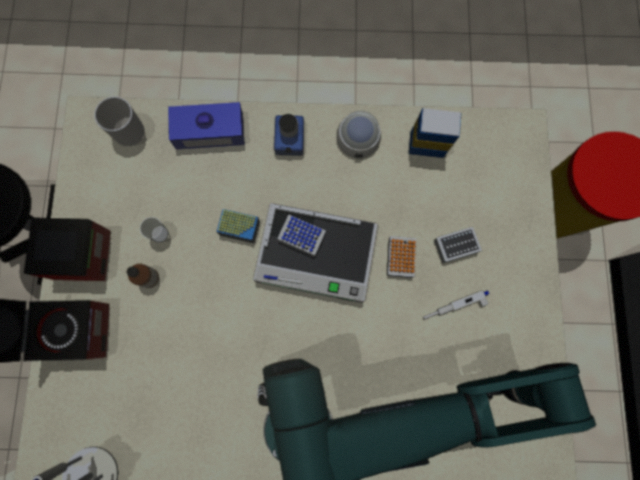

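View pics/scene0.png

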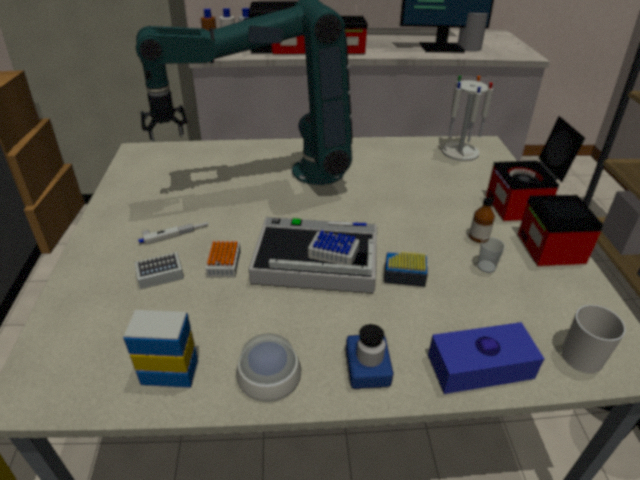

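The top view shows the reader around (317,253) with the rack at (302,234), the green key at (334,287), the grey key at (354,291) and the marker near (270,278). The scene view shows the same layout from the far side, and nothing blocks the reader. Next I'll measure poses.

```bash
cat > m.py <<'E'
from h import *
from scipy.optimize import least_squares
def proj(n,X):
    c,R,t=cam(n); q=np.asarray(X)@R.T+t; a=q[:,0]/q[:,2]; b=q[:,1]/q[:,2]; s=1+c['k1']*(a*a+b*b)
    return np.stack([c['fx']*a*s+c['cx'],c['fy']*b*s+c['cy']],1)
def rect(pts):
    r=cv2.minAreaRect(pts.astype(np.float32)*1000); return r
if __name__=='__main__':
  for n in('top','scene'):
    z=np.load(n+'0.npz'); p,W=z['p'],z['W']; hsv=cv2.cvtColor(p,cv2.COLOR_RGB2HSV)
    near=(W[...,0]>.2)&(W[...,0]<.75)&(W[...,1]>-.25)&(W[...,1]<.25)
    g=near&(hsv[...,0]>50)&(hsv[...,0]<75)&(hsv[...,1]>150)&(hsv[...,2]>80)
    print(n,'green',g.sum(),W[g].mean(0).round(4),np.argwhere(g).mean(0)[::-1].round(2))
    h=near&(W[...,2]>.05)&(W[...,2]<.1)
    k,l,st,_=cv2.connectedComponentsWithStats(h.astype(np.uint8))
    i=l[np.argwhere(g)[0][0],np.argwhere(g)[0][1]]; m=l==i
    print('reader',st[i],rect(W[m][:,:2]),'median z',np.median(W[m][:,2]))
    b=near&m|near&(W[...,2]>.09)&(W[...,2]<.12)
    caps=near&(W[...,2]>.085)&(W[...,2]<.125)&(hsv[...,0]>105)&(hsv[...,0]<130)&(hsv[...,1]>120)
    print('caps',caps.sum(),W[caps].mean(0).round(4),rect(W[caps][:,:2]))
    r=near&(W[...,2]>.094)&(W[...,2]<.125)
    print('rack',rect(W[r][:,:2]),np.percentile(W[r][:,2],[5,50,95]))
z=np.load('top0.npz');cv2.imwrite('pics/c1.png',cv2.resize(z['p'][195:310,245:390,::-1],None,fx=5,fy=5,interpolation=cv2.INTER_CUBIC))
z=np.load('scene0.npz');cv2.imwrite('pics/c2.png',cv2.resize(z['p'][205:300,240:390,::-1],None,fx=5,fy=5,interpolation=cv2.INTER_CUBIC))
E
python3 m.py
```

```text
top green 57 [ 0.435  -0.0993  0.075 ] [333.26 286.75]
reader [ 253  203  125   99 7981] ((550.5198364257812, -41.80238342285156), (360.309814453125, 262.49053955078125), 80.35060119628906) median z 0.06616472214140028
caps 348 [0.597  0.0032 0.1112] ((595.3008422851562, 3.6836929321289062), (99.50554656982422, 76.44640350341797), 67.3566665649414)
rack ((606.4556884765625, -1.1604080200195312), (229.92672729492188, 134.32452392578125), 79.84754180908203) [0.09748445 0.10547739 0.1157172 ]
scene green 37 [ 0.4402 -0.096   0.0755] [295.92 220.86]
reader [ 248  217  129   65 6089] ((550.92236328125, -39.950347900390625), (361.29705810546875, 268.4236755371094), 80.4234848022461) median z 0.06737139493658155
caps 566 [0.5979 0.0091 0.1114] ((430.5845947265625, 48.30022430419922), (109.06367492675781, 430.8012390136719), 76.86210632324219)
rack ((440.742919921875, 34.33373260498047), (138.85275268554688, 489.7523193359375), 80.6170654296875) [0.09777644 0.10948308 0.11691786]
```

View pics/c1.png

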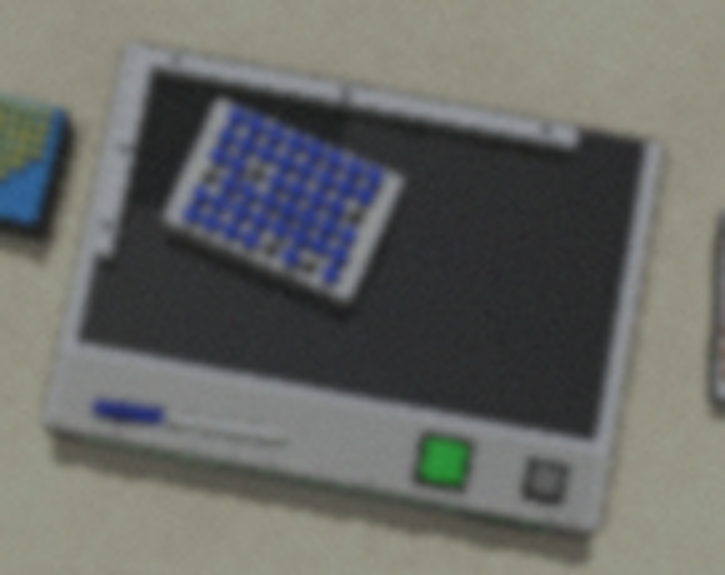

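View pics/c2.png

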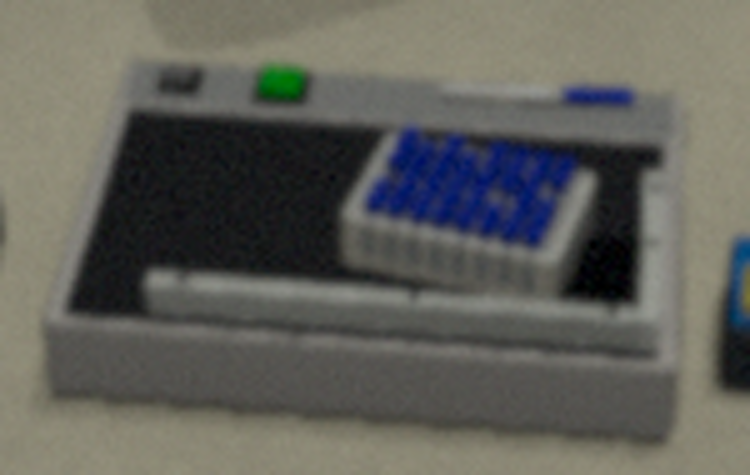

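Crop c1 shows the rack's top corners at about (220,98), (405,178), (350,303) and (165,220). The inner corner of the fences is at (153,70), green key (443,461), grey (545,480). Crop c2 shows the rack clear of both fences. I'll solve the rack pose and the move targets from these.

```bash
cat > g.py <<'E'
from h import *
from scipy.spatial.transform import Rotation as Ro
C=np.array([.5508,-.041,0]); YAW=np.radians(-9.65)
RR=Ro.from_euler('z',YAW)
def r2w(p): return RR.apply(p)+C
def w2r(p): return RR.inv().apply(np.asarray(p)-C)
def ray(n,uv,z):
    c,R,t=cam(n)
    K=np.array([[c['fx'],0,c['cx']],[0,c['fy'],c['cy']],[0,0,1]])
    q=cv2.undistortPoints(np.array(uv,float).reshape(-1,1,2),K,np.array([c['k1'],0,0,0]))[:,0]
    d=np.c_[q,np.ones(len(q))]@R; o=-R.T@t
    return o+d*((z-o[2])/d[:,2])[:,None]
def orient(yaw,tilt):  # tool x horizontal along yaw (deg, reader frame); tilt>0: tips lead along tool x
    return Ro.from_euler('z',YAW+np.radians(yaw))*Ro.from_euler('x',180,degrees=True)*Ro.from_euler('y',tilt,degrees=True)
def go(pr,yaw,tilt=0):  # reader-frame target -> travel, rotation in current tool axes
    s=monitor.get_state(); w,x,y,z=s['eef_rot']; T=Ro.from_quat([x,y,z,w])
    tr=T.inv().apply(r2w(pr)-s['tool_pos']); ro=(T.inv()*orient(yaw,tilt)).as_rotvec(degrees=True)
    print('travel',tr.round(4),'rot',ro.round(2),'tool z axis',orient(yaw,tilt).apply([0,0,1]).round(3))
def where():
    s=monitor.get_state(); w,x,y,z=s['eef_rot'];T=Ro.from_quat([x,y,z,w])
    print('t',s['time_s'],'tool in reader',w2r(s['tool_pos']).round(4),'F reader',RR.inv().apply(s['contact_force']).round(2),'gap',s['finger_gap'],'x',RR.inv().apply(T.apply([1,0,0])).round(3),'z',RR.inv().apply(T.apply([0,0,1])).round(3))
E
python3 - <<'E'
from g import *
off=lambda a:(np.array(a)+.5)/5-.5+[245,195]
c=ray('top',off([(220,98),(405,178),(350,303),(165,220)]),.101)
r=w2r(c);print(r.round(4),r.mean(0).round(4))
print('sides',[np.linalg.norm(r[i]-r[i-1]).round(4) for i in range(4)],'yaw',[np.degrees(np.arctan2(-(r[i]-r[j])[0],(r[i]-r[j])[1])) for i,j in((0,1),(3,2))])
print('scanners',w2r(ray('top',off([(443,461),(545,480)]),.075)).round(4), w2r(ray('top',off([(153,70)]),.087)))
where()
go([-.075,.0,.20],0); go([-.075,0,.20],0,5)
E
```

```text
[[ 0.0914  0.1041  0.101 ]
 [ 0.0629 -0.0201  0.101 ]
 [-0.022  -0.0013  0.101 ]
 [ 0.0075  0.1221  0.101 ]] [0.035  0.0512 0.101 ]
sides [np.float64(0.0858), np.float64(0.1274), np.float64(0.087), np.float64(0.1268)] yaw [np.float64(-12.907341428574377), np.float64(-13.469114821266585)]
scanners [[-0.1046 -0.0768  0.075 ]
 [-0.1041 -0.1414  0.075 ]] [[0.10495879 0.15105053 0.087     ]]
t 0.1 tool in reader [-0.2872 -0.5346  0.2302] F reader [-0.52  0.47  0.07] gap 0.08513778693050884 x [0.878 0.478 0.   ] z [-0.001  0.002 -1.   ]
travel [ 0.4419 -0.3681  0.0311] rot [-1.200e-01  2.000e-02  2.855e+01] tool z axis [-0. -0. -1.]
travel [ 0.4419 -0.3681  0.0311] rot [-1.36  4.91 28.52] tool z axis [ 0.086 -0.015 -0.996]
```

```bash
python3 -m crank '[{"travel":[0.02,-0.02,0],"rotation":[0,0,2],"gripper":0.06},{"travel":[0.05,-0.045,0],"rotation":[0,0,5],"gripper":0.06},{"travel":[0.085,-0.075,0],"rotation":[0,0,9],"gripper":0.06},{"travel":[0.12,-0.105,0],"rotation":[0,0,13],"gripper":0.06},{"travel":[0.155,-0.135,0],"rotation":[0,0,17],"gripper":0.06},{"travel":[0.19,-0.165,0],"rotation":[0,0,21],"gripper":0.06},{"travel":[0.225,-0.195,0],"rotation":[0,0,25],"gripper":0.06},{"travel":[0.26,-0.225,0],"rotation":[0,0,28.5],"gripper":0.06}]' 20
python3 -c "
from g import *
where();go([-.065,.045,.2],0,5)"
```

```text
time_s: 0.9
tool_pos: [0.3516, -0.2214, 0.2309]
eef_rot: [-0.0, 0.996, -0.085, -0.0]
contact_force: [1.7, -0.2, 1.0]
finger_gap: 0.0598
finger_force: 0.0
t 0.9 tool in reader [-0.1662 -0.2113  0.2309] F reader [1.68 0.11 1.03] gap 0.05982607065367871 x [ 1.    -0.002 -0.   ] z [-0.  0. -1.]
travel [ 0.1006 -0.2565  0.031 ] rot [-0.    5.01 -0.13] tool z axis [ 0.086 -0.015 -0.996]
```

```bash
python3 -m crank '[{"travel":[0.012,-0.03,0],"rotation":[0,0.6,0],"gripper":0.06},{"travel":[0.026,-0.065,0],"rotation":[0,1.5,0],"gripper":0.06},{"travel":[0.042,-0.105,0],"rotation":[0,2.5,0],"gripper":0.06},{"travel":[0.058,-0.147,0.01],"rotation":[0,3.5,0],"gripper":0.06},{"travel":[0.074,-0.189,0.02],"rotation":[0,4.5,0],"gripper":0.06},{"travel":[0.09,-0.228,0.03],"rotation":[0,5,0],"gripper":0.06},{"travel":[0.1,-0.257,0.05],"rotation":[0,5,0],"gripper":0.06},{"travel":[0.1,-0.257,0.09],"rotation":[0,5,0],"gripper":0.06}]'
python3 -c "
from g import *
where();go([-.065,.045,.070],0,5);p,d,W=snap('top','t1.png');np.savez('t1.npz',p=p,W=W)
cv2.imwrite('pics/t1c.png',cv2.resize(p[195:310,245:390,::-1],None,fx=5,fy=5))"
```

```text
time_s: 1.7
tool_pos: [0.4961, 0.0166, 0.1434]
eef_rot: [0.003, 0.996, -0.081, 0.047]
contact_force: [-0.1, -0.8, 0.5]
finger_gap: 0.06
finger_force: 0.0
t 1.7 tool in reader [-0.0636  0.0476  0.1434] F reader [-0.01 -0.78  0.54] gap 0.060041806218090486 x [0.995 0.006 0.095] z [ 0.095  0.003 -0.996]
travel [-0.0084  0.0028  0.073 ] rot [-0.15 -0.43  0.32] tool z axis [ 0.086 -0.015 -0.996]
```

View pics/t1c.png

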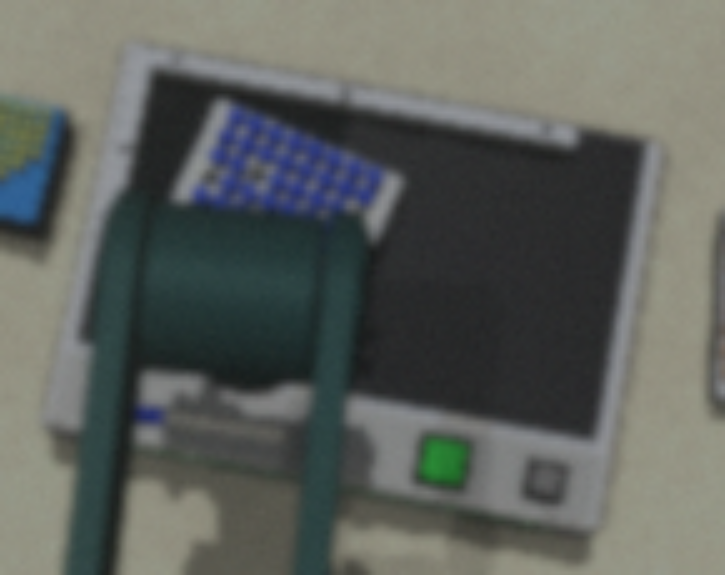

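The arm hides the rack's front edge at crop (230,210), but the rack has not moved. I'll lower the fingers to just above the deck in front of it.

```bash
python3 -m crank '[{"travel":[-0.008,0.003,0.01],"rotation":[0,0,0],"gripper":0.06},{"travel":[-0.008,0.003,0.022],"rotation":[0,0,0],"gripper":0.06},{"travel":[-0.008,0.003,0.035],"rotation":[0,0,0],"gripper":0.06},{"travel":[-0.008,0.003,0.048],"rotation":[0,0,0],"gripper":0.06},{"travel":[-0.008,0.003,0.06],"rotation":[0,0,0],"gripper":0.06},{"travel":[-0.008,0.003,0.068],"rotation":[0,0,0],"gripper":0.06},{"travel":[-0.008,0.003,0.071],"rotation":[0,0,0],"gripper":0.06},{"travel":[-0.008,0.003,0.071],"rotation":[0,0,0],"gripper":0.06}]'
python3 -c "
from g import *
where();go([0.005,.045,.072],0,5)
p,d,W=snap('scene')
cv2.imwrite('pics/t2c.png',cv2.resize(p[155:300,240:390,::-1],None,fx=4,fy=4))"
```

```text
time_s: 2.55
tool_pos: [0.4903, 0.0107, 0.0694]
eef_rot: [0.004, 0.996, -0.084, 0.043]
contact_force: [0.6, -0.7, 0.1]
finger_gap: 0.0599
finger_force: 0.0
t 2.55 tool in reader [-0.0683  0.0409  0.0694] F reader [ 0.71 -0.58  0.1 ] gap 0.059909968768948156 x [0.996 0.001 0.086] z [ 0.086 -0.    -0.996]
travel [ 0.0733 -0.0041  0.0037] rot [0.   0.05 0.04] tool z axis [ 0.086 -0.015 -0.996]
```

View pics/t2c.png

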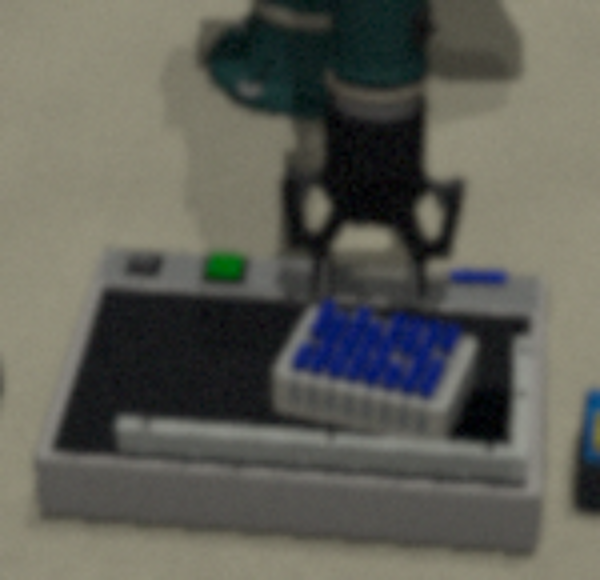

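The fingers are at (320–420, 290) on the deck, in front of the rack and clear of it. Now I'll push gently toward the back fence.

```bash
python3 -m crank '[{"travel":[0.012,0,0.001],"rotation":[0,0,0],"gripper":0.06},{"travel":[0.024,0,0.002],"rotation":[0,0,0],"gripper":0.06},{"travel":[0.031,0,0.0025],"rotation":[0,0,0],"gripper":0.06},{"travel":[0.035,0,0.003],"rotation":[0,0,0],"gripper":0.06},{"travel":[0.039,0,0.003],"rotation":[0,0,0],"gripper":0.06},{"travel":[0.043,0,0.0035],"rotation":[0,0,0],"gripper":0.06},{"travel":[0.047,0,0.004],"rotation":[0,0,0],"gripper":0.06},{"travel":[0.051,0,0.004],"rotation":[0,0,0],"gripper":0.06}]'
python3 -c "
from g import *
where()"
python3 -m crank '[{"travel":[0.003,0,0],"rotation":[0,0,0],"gripper":0.06},{"travel":[0.006,0,0.0005],"rotation":[0,0,0],"gripper":0.06},{"travel":[0.009,0,0.001],"rotation":[0,0,0],"gripper":0.06},{"travel":[0.012,0,0.001],"rotation":[0,0,0],"gripper":0.06},{"travel":[0.014,0,0.001],"rotation":[0,0,0],"gripper":0.06},{"travel":[0.016,0,0.0015],"rotation":[0,0,0],"gripper":0.06},{"travel":[0.018,0,0.0015],"rotation":[0,0,0],"gripper":0.06},{"travel":[0.018,0,0.0015],"rotation":[0,0,0],"gripper":0.06}]'
python3 -c "
from g import *
where()
p,d,W=snap('scene')
cv2.imwrite('pics/t3c.png',cv2.resize(p[185:300,240:390,::-1],None,fx=5,fy=5))"
```

```text
time_s: 3.4
tool_pos: [0.5407, 0.0021, 0.0699]
eef_rot: [0.004, 0.996, -0.084, 0.043]
contact_force: [-0.8, -0.6, -1.1]
finger_gap: 0.0599
finger_force: 0.6
t 3.4 tool in reader [-0.0172  0.0408  0.0699] F reader [-0.69 -0.73 -1.06] gap 0.059853344498502124 x [0.996 0.001 0.086] z [ 0.086 -0.    -0.996]
time_s: 4.2
tool_pos: [0.559, -0.0007, 0.0704]
eef_rot: [0.004, 0.996, -0.084, 0.044]
contact_force: [-0.7, -0.4, 0.3]
finger_gap: 0.0598
finger_force: 0.3
t 4.2 tool in reader [0.0014 0.0411 0.0704] F reader [-0.64 -0.47  0.34] gap 0.05981623229437004 x [0.996 0.001 0.088] z [ 0.088  0.    -0.996]
```

View pics/t3c.png

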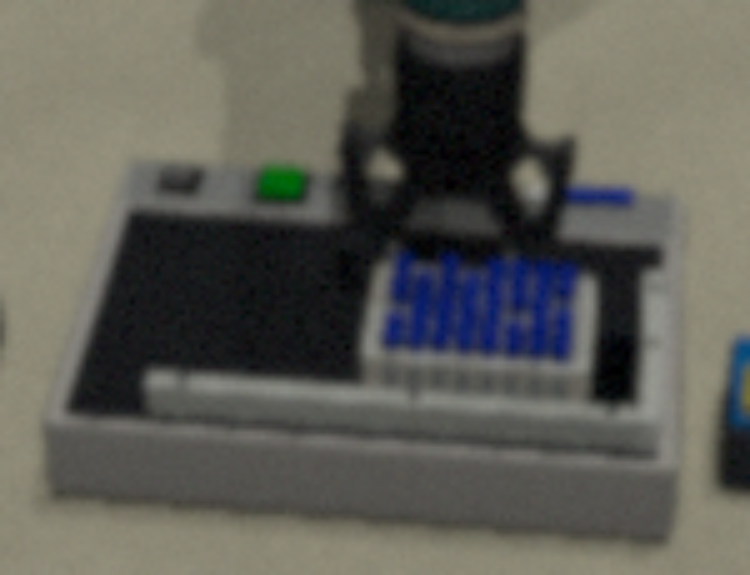

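The rack is now square to the fences, with about 10 mm left to the back fence and a gap to the left fence at crop (620,320). I'll keep pushing in small steps and check the force.

```bash
python3 -m crank '[{"travel":[0.001,0,0],"rotation":[0,0,0],"gripper":0.06},{"travel":[0.002,0,0],"rotation":[0,0,0],"gripper":0.06},{"travel":[0.003,0,0],"rotation":[0,0,0],"gripper":0.06},{"travel":[0.004,0,0],"rotation":[0,0,0],"gripper":0.06},{"travel":[0.005,0,0],"rotation":[0,0,0],"gripper":0.06},{"travel":[0.006,0,0.0005],"rotation":[0,0,0],"gripper":0.06},{"travel":[0.007,0,0.0005],"rotation":[0,0,0],"gripper":0.06},{"travel":[0.007,0,0.0005],"rotation":[0,0,0],"gripper":0.06}]'
python3 -c "
from g import *
where()"
python3 -m crank '[{"travel":[0.0005,0,0],"rotation":[0,0,0],"gripper":0.06},{"travel":[0.001,0,0],"rotation":[0,0,0],"gripper":0.06},{"travel":[0.0015,0,0],"rotation":[0,0,0],"gripper":0.06},{"travel":[0.002,0,0],"rotation":[0,0,0],"gripper":0.06},{"travel":[0.002,0,0],"rotation":[0,0,0],"gripper":0.06},{"travel":[0.002,0,0],"rotation":[0,0,0],"gripper":0.06},{"travel":[0.002,0,0],"rotation":[0,0,0],"gripper":0.06},{"travel":[0.002,0,0],"rotation":[0,0,0],"gripper":0.06}]'
python3 -c "
from g import *
where()"
```

```text
time_s: 5.05
tool_pos: [0.566, -0.002, 0.0707]
eef_rot: [0.004, 0.996, -0.084, 0.044]
contact_force: [-1.7, -0.3, -1.3]
finger_gap: 0.0602
finger_force: 0.6
t 5.05 tool in reader [0.0084 0.041  0.0707] F reader [-1.6  -0.53 -1.34] gap 0.06015417538469894 x [0.996 0.001 0.088] z [ 0.088  0.    -0.996]
time_s: 5.85
tool_pos: [0.5677, -0.0023, 0.0707]
eef_rot: [0.004, 0.996, -0.084, 0.044]
contact_force: [-0.7, -0.2, -1.1]
finger_gap: 0.0603
finger_force: 0.6
t 5.85 tool in reader [0.0102 0.041  0.0707] F reader [-0.61 -0.32 -1.1 ] gap 0.0602746638532473 x [0.996 0.001 0.087] z [ 0.087 -0.    -0.996]
```

```bash
python3 -m crank '[{"travel":[0.0005,0,0],"rotation":[0,0,0],"gripper":0.06},{"travel":[0.001,0,0],"rotation":[0,0,0],"gripper":0.06},{"travel":[0.0015,0,0],"rotation":[0,0,0],"gripper":0.06},{"travel":[0.0015,0,0],"rotation":[0,0,0],"gripper":0.06},{"travel":[0.0015,0,0],"rotation":[0,0,0],"gripper":0.06},{"travel":[0.0015,0,0],"rotation":[0,0,0],"gripper":0.06},{"travel":[0.0015,0,0],"rotation":[0,0,0],"gripper":0.06},{"travel":[0.0015,0,0],"rotation":[0,0,0],"gripper":0.06}]'
python3 -c "
from g import *
where()
p,d,W=snap('scene')
cv2.imwrite('pics/t4c.png',cv2.resize(p[220:280,300:380,::-1],None,fx=8,fy=8,interpolation=cv2.INTER_CUBIC))"
```

```text
time_s: 6.65
tool_pos: [0.5691, -0.0026, 0.0709]
eef_rot: [0.004, 0.996, -0.084, 0.044]
contact_force: [-1.1, -0.1, -1.4]
finger_gap: 0.06
finger_force: 0.5
t 6.65 tool in reader [0.0116 0.041  0.0709] F reader [-1.11 -0.25 -1.37] gap 0.059951590630711454 x [0.996 0.001 0.087] z [ 0.087 -0.    -0.996]
```

View pics/t4c.png

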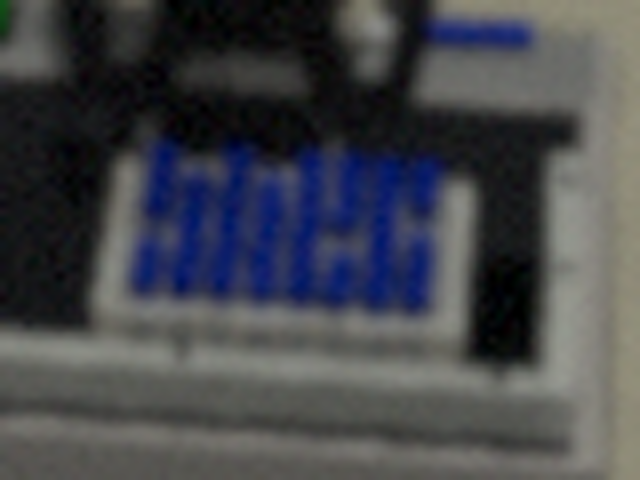

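The rack's back wall, at crop (280,335), is within a few mm of the fence, but the force shows no contact yet. I'll continue in small steps.

```bash
python3 -m crank '[{"travel":[0.0005,0,0],"rotation":[0,0,0],"gripper":0.06},{"travel":[0.001,0,0],"rotation":[0,0,0],"gripper":0.06},{"travel":[0.0015,0,0],"rotation":[0,0,0],"gripper":0.06},{"travel":[0.0015,0,0],"rotation":[0,0,0],"gripper":0.06},{"travel":[0.0015,0,0],"rotation":[0,0,0],"gripper":0.06},{"travel":[0.0015,0,0],"rotation":[0,0,0],"gripper":0.06},{"travel":[0.0015,0,0],"rotation":[0,0,0],"gripper":0.06},{"travel":[0.0015,0,0],"rotation":[0,0,0],"gripper":0.06}]'
python3 -c "
from g import *
where()"
python3 -m crank '[{"travel":[0.0005,0,0],"rotation":[0,0,0],"gripper":0.06},{"travel":[0.001,0,0],"rotation":[0,0,0],"gripper":0.06},{"travel":[0.001,0,0],"rotation":[0,0,0],"gripper":0.06},{"travel":[0.001,0,0],"rotation":[0,0,0],"gripper":0.06},{"travel":[0.001,0,0],"rotation":[0,0,0],"gripper":0.06},{"travel":[0.001,0,0],"rotation":[0,0,0],"gripper":0.06},{"travel":[0.001,0,0],"rotation":[0,0,0],"gripper":0.06},{"travel":[0.001,0,0],"rotation":[0,0,0],"gripper":0.06}]'
python3 -c "
from g import *
where()"
```

```text
time_s: 7.5
tool_pos: [0.5697, -0.0026, 0.0708]
eef_rot: [0.004, 0.996, -0.084, 0.042]
contact_force: [-5.0, 0.8, 2.1]
finger_gap: 0.0598
finger_force: 2.5
t 7.5 tool in reader [0.0122 0.041  0.0708] F reader [-5.05 -0.06  2.08] gap 0.05977682088437047 x [0.996 0.001 0.085] z [ 0.085 -0.    -0.996]
time_s: 8.3
tool_pos: [0.5697, -0.0026, 0.0708]
eef_rot: [0.004, 0.996, -0.084, 0.041]
contact_force: [-7.8, 0.8, 2.9]
finger_gap: 0.0601
finger_force: 3.9
t 8.3 tool in reader [0.0122 0.041  0.0708] F reader [-7.8  -0.5   2.91] gap 0.06005260242315123 x [0.997 0.001 0.083] z [ 0.083 -0.    -0.997]
```

Contact with the back fence at about 8 N, with TCP x = 12.2 mm, consistent with the geometry. I'll back off, lift and re-measure the rack.

```bash
python3 -m crank '[{"travel":[-0.005,0,0],"rotation":[0,0,0],"gripper":0.06},{"travel":[-0.02,0,-0.002],"rotation":[0,0,0],"gripper":0.06},{"travel":[-0.035,0,-0.003],"rotation":[0,0,0],"gripper":0.06},{"travel":[-0.04,0,-0.015],"rotation":[0,0,0],"gripper":0.05},{"travel":[-0.045,0.02,-0.045],"rotation":[0,0,0],"gripper":0.03},{"travel":[-0.05,0.045,-0.08],"rotation":[0,0,0],"gripper":0.03},{"travel":[-0.055,0.075,-0.11],"rotation":[0,0,0],"gripper":0.03},{"travel":[-0.055,0.1,-0.12],"rotation":[0,0,0],"gripper":0.03}]'
cat > rk.py <<'E'
from g import *
p,d,W=snap('scene')
r=w2r(W.reshape(-1,3)).reshape(W.shape); hsv=cv2.cvtColor(p,cv2.COLOR_RGB2HSV)
m=(r[...,0]>-.05)&(r[...,0]<.12)&(r[...,1]>-.1)&(r[...,1]<.17)&(r[...,2]>.093)&(r[...,2]<.12)
c=cv2.minAreaRect(r[m][:,:2].astype(np.float32)*1000); print('rack',m.sum(),c)
print('y band',np.percentile(r[m][:,1],[1,99]).round(4),'x',np.percentile(r[m][:,0],[1,99]).round(4))
where()
E
python3 rk.py; python3 -c "
from g import *
go([.064,-.06,.16],90,5)"
```

```text
time_s: 9.1
tool_pos: [0.4926, -0.0925, 0.1921]
eef_rot: [0.005, 0.995, -0.084, 0.049]
contact_force: [-0.0, -0.2, -1.1]
finger_gap: 0.0299
finger_force: 0.0
rack 1021 ((65.43014526367188, 64.13761901855469), (91.38056945800781, 127.8946304321289), 0.033743441104888916)
y band [0.0017 0.1265] x [0.0234 0.1095]
t 9.15 tool in reader [-0.0483 -0.0641  0.1926] F reader [ 1.36 -2.74  1.12] gap 0.02973151878642591 x [ 0.995 -0.002  0.099] z [ 0.099 -0.006 -0.995]
travel [ 0.1085 -0.0046  0.0435] rot [  8.66  -0.29 -89.72] tool z axis [ 0.015  0.086 -0.996]
```

```bash
python3 -m crank '[{"travel":[0.01,0,0],"rotation":[0.8,0,-8],"gripper":0.03},{"travel":[0.022,0,0],"rotation":[1.55,0,-16],"gripper":0.03},{"travel":[0.036,0,0],"rotation":[2.3,0,-24],"gripper":0.03},{"travel":[0.05,0,0],"rotation":[3.1,-0.1,-32],"gripper":0.03},{"travel":[0.064,0,0],"rotation":[3.9,-0.1,-40],"gripper":0.03},{"travel":[0.078,0,0],"rotation":[4.65,-0.2,-48],"gripper":0.03},{"travel":[0.092,0,0],"rotation":[5.4,-0.2,-56],"gripper":0.03},{"travel":[0.104,0,0],"rotation":[6.2,-0.2,-64],"gripper":0.03}]'
python3 -c "
from g import *
where();go([.064,-.05,.0705],90,5)"
```

```text
time_s: 9.95
tool_pos: [0.5943, -0.1084, 0.196]
eef_rot: [-0.024, 0.886, 0.461, 0.039]
contact_force: [0.3, 0.4, -0.0]
finger_gap: 0.03
finger_force: 0.0
t 9.95 tool in reader [ 0.0542 -0.0592  0.196 ] F reader [ 0.21  0.4  -0.01] gap 0.029968461422760505 x [0.427 0.9   0.091] z [ 0.033  0.085 -0.996]
travel [0.0011 0.0058 0.1261] rot [  1.86  -0.28 -25.28] tool z axis [ 0.015  0.086 -0.996]
```

```bash
python3 -m crank '[{"travel":[0,0.001,0.005],"rotation":[0.6,0,-8],"gripper":0.03},{"travel":[0,0.003,0.015],"rotation":[1.2,-0.1,-16],"gripper":0.03},{"travel":[0,0.005,0.03],"rotation":[1.8,-0.3,-24],"gripper":0.03},{"travel":[0.001,0.006,0.05],"rotation":[1.9,-0.3,-25.3],"gripper":0.03},{"travel":[0.001,0.006,0.075],"rotation":[1.9,-0.3,-25.3],"gripper":0.03},{"travel":[0.001,0.006,0.1],"rotation":[1.9,-0.3,-25.3],"gripper":0.03},{"travel":[0.001,0.006,0.115],"rotation":[1.9,-0.3,-25.3],"gripper":0.03},{"travel":[0.001,0.006,0.12],"rotation":[1.9,-0.3,-25.3],"gripper":0.03}]'
python3 -c "
from g import *
where();go([.064,-.04,.0705],90,5)"
```

```text
time_s: 10.75
tool_pos: [0.6029, -0.1008, 0.0737]
eef_rot: [-0.031, 0.765, 0.643, 0.032]
contact_force: [0.3, 0.1, -0.1]
finger_gap: 0.0299
finger_force: 0.0
t 10.75 tool in reader [ 0.0614 -0.0503  0.0737] F reader [ 0.32  0.16 -0.11] gap 0.02988587433311792 x [0.005 0.996 0.088] z [-0.006  0.088 -0.996]
travel [0.01   0.0026 0.0041] rot [-0.33 -0.03 -0.31] tool z axis [ 0.015  0.086 -0.996]
```

```bash
python3 -m crank '[{"travel":[0.01,0,0.002],"rotation":[0,0,0],"gripper":0.03},{"travel":[0.022,0,0.004],"rotation":[0,0,0],"gripper":0.03},{"travel":[0.032,0,0.005],"rotation":[0,0,0],"gripper":0.03},{"travel":[0.037,0,0.006],"rotation":[0,0,0],"gripper":0.03},{"travel":[0.04,0,0.006],"rotation":[0,0,0],"gripper":0.03},{"travel":[0.043,0,0.0065],"rotation":[0,0,0],"gripper":0.03},{"travel":[0.046,0,0.0065],"rotation":[0,0,0],"gripper":0.03},{"travel":[0.049,0,0.007],"rotation":[0,0,0],"gripper":0.03}]'
python3 -c "
from g import *
where()"
python3 -m crank '[{"travel":[0.002,0,0],"rotation":[0,0,0],"gripper":0.03},{"travel":[0.004,0,0],"rotation":[0,0,0],"gripper":0.03},{"travel":[0.006,0,0.0005],"rotation":[0,0,0],"gripper":0.03},{"travel":[0.008,0,0.0005],"rotation":[0,0,0],"gripper":0.03},{"travel":[0.01,0,0.001],"rotation":[0,0,0],"gripper":0.03},{"travel":[0.0115,0,0.001],"rotation":[0,0,0],"gripper":0.03},{"travel":[0.013,0,0.001],"rotation":[0,0,0],"gripper":0.03},{"travel":[0.013,0,0.001],"rotation":[0,0,0],"gripper":0.03}]'
python3 rk.py
```

```text
time_s: 11.55
tool_pos: [0.6122, -0.0531, 0.0733]
eef_rot: [-0.029, 0.765, 0.642, 0.032]
contact_force: [-1.5, -3.6, 4.2]
finger_gap: 0.0304
finger_force: 2.2
t 11.55 tool in reader [ 0.0625 -0.0017  0.0733] F reader [-0.91 -3.79  4.24] gap 0.03044426508818772 x [0.006 0.996 0.087] z [-0.002  0.087 -0.996]
time_s: 12.35
tool_pos: [0.614, -0.0389, 0.0725]
eef_rot: [-0.03, 0.765, 0.643, 0.032]
contact_force: [-0.1, -1.7, 1.1]
finger_gap: 0.0303
finger_force: 1.0
rack 1069 ((65.826416015625, 85.57843017578125), (102.56397247314453, 169.98155212402344), 4.158469200134277)
y band [0.0107 0.1522] x [0.0226 0.1091]
t 12.4 tool in reader [0.062  0.0126 0.0725] F reader [ 0.24 -1.71  1.08] gap 0.029881521967535584 x [0.005 0.996 0.088] z [-0.004  0.088 -0.996]
```

```bash
python3 -m crank '[{"travel":[0.0007,0,0],"rotation":[0,0,0],"gripper":0.03},{"travel":[0.0014,0,0],"rotation":[0,0,0],"gripper":0.03},{"travel":[0.002,0,0],"rotation":[0,0,0],"gripper":0.03},{"travel":[0.0025,0,0],"rotation":[0,0,0],"gripper":0.03},{"travel":[0.003,0,0],"rotation":[0,0,0],"gripper":0.03},{"travel":[0.0035,0,0],"rotation":[0,0,0],"gripper":0.03},{"travel":[0.0035,0,0],"rotation":[0,0,0],"gripper":0.03},{"travel":[0.0035,0,0],"rotation":[0,0,0],"gripper":0.03}]'
python3 -c "
from g import *
where()"
python3 -m crank '[{"travel":[0.0005,0,0],"rotation":[0,0,0],"gripper":0.03},{"travel":[0.001,0,0],"rotation":[0,0,0],"gripper":0.03},{"travel":[0.0015,0,0],"rotation":[0,0,0],"gripper":0.03},{"travel":[0.002,0,0],"rotation":[0,0,0],"gripper":0.03},{"travel":[0.002,0,0],"rotation":[0,0,0],"gripper":0.03},{"travel":[0.002,0,0],"rotation":[0,0,0],"gripper":0.03},{"travel":[0.002,0,0],"rotation":[0,0,0],"gripper":0.03},{"travel":[0.002,0,0],"rotation":[0,0,0],"gripper":0.03}]'
python3 -c "
from g import *
where()"
```

```text
time_s: 13.2
tool_pos: [0.6146, -0.0358, 0.073]
eef_rot: [-0.03, 0.765, 0.643, 0.032]
contact_force: [-1.1, -0.6, -0.3]
finger_gap: 0.0296
finger_force: 0.3
t 13.2 tool in reader [0.062  0.0158 0.073 ] F reader [-0.98 -0.74 -0.27] gap 0.029646589565962472 x [0.005 0.996 0.088] z [-0.004  0.088 -0.996]
time_s: 14.0
tool_pos: [0.6152, -0.0356, 0.0733]
eef_rot: [-0.029, 0.765, 0.642, 0.032]
contact_force: [0.5, -4.3, -2.0]
finger_gap: 0.03
finger_force: 2.7
t 14.0 tool in reader [0.0626 0.0161 0.0733] F reader [ 1.23 -4.19 -1.98] gap 0.029999011946091683 x [0.006 0.996 0.085] z [-0.003  0.085 -0.996]
```

```bash
python3 -m crank '[{"travel":[0.0005,0,0],"rotation":[0,0,0],"gripper":0.03},{"travel":[0.001,0,0],"rotation":[0,0,0],"gripper":0.03},{"travel":[0.0015,0,0],"rotation":[0,0,0],"gripper":0.03},{"travel":[0.0015,0,0],"rotation":[0,0,0],"gripper":0.03},{"travel":[0.0015,0,0],"rotation":[0,0,0],"gripper":0.03},{"travel":[0.0015,0,0],"rotation":[0,0,0],"gripper":0.03},{"travel":[0.0015,0,0],"rotation":[0,0,0],"gripper":0.03},{"travel":[0.0015,0,0],"rotation":[0,0,0],"gripper":0.03}]'
python3 -c "
from g import *
where()"
```

```text
time_s: 14.8
tool_pos: [0.6153, -0.0355, 0.0734]
eef_rot: [-0.028, 0.765, 0.642, 0.031]
contact_force: [-0.4, -9.0, -1.5]
finger_gap: 0.0302
finger_force: 4.2
t 14.8 tool in reader [0.0627 0.0162 0.0734] F reader [ 1.08 -8.9  -1.55] gap 0.030238760219082825 x [0.006 0.997 0.083] z [-0.003  0.083 -0.997]
```

```bash
python3 -m crank '[{"travel":[-0.003,0,0],"rotation":[0,0,0],"gripper":0.03},{"travel":[-0.015,0,-0.001],"rotation":[0,0,0],"gripper":0.03},{"travel":[-0.03,0,-0.005],"rotation":[0,0,0],"gripper":0.03},{"travel":[-0.04,0,-0.025],"rotation":[0,0,0],"gripper":0.03},{"travel":[-0.045,0.01,-0.055],"rotation":[0,0,5],"gripper":0.03},{"travel":[-0.05,0.03,-0.08],"rotation":[0,0,12],"gripper":0.04},{"travel":[-0.05,0.055,-0.1],"rotation":[0,0,20],"gripper":0.05},{"travel":[-0.05,0.08,-0.105],"rotation":[0,0,28],"gripper":0.05}]'
python3 rk.py; python3 -c "
from g import *
go([-.05,.085,.17],0,5)"
```

```text
time_s: 15.6
tool_pos: [0.6863, -0.1065, 0.1784]
eef_rot: [-0.034, 0.899, 0.435, 0.027]
contact_force: [1.1, 0.5, 0.8]
finger_gap: 0.0499
finger_force: 0.0
rack 1024 ((64.02818298339844, 97.04632568359375), (135.98577880859375, 93.10235595703125), 89.45209503173828)
y band [0.0301 0.1558] x [0.0225 0.109 ]
t 15.65 tool in reader [ 0.1475 -0.0419  0.1766] F reader [ 0.94 -0.31 -0.36] gap 0.05028255256358268 x [0.483 0.872 0.079] z [ 0.006  0.087 -0.996]
travel [ 0.0147 -0.2338  0.0165] rot [-7.01  1.54 60.8 ] tool z axis [ 0.086 -0.015 -0.996]
```

```bash
python3 -m crank '[{"travel":[0.001,-0.015,0],"rotation":[-0.9,0.2,7.6],"gripper":0.05},{"travel":[0.003,-0.045,0],"rotation":[-1.75,0.4,15.2],"gripper":0.05},{"travel":[0.005,-0.08,0],"rotation":[-2.6,0.6,22.8],"gripper":0.05},{"travel":[0.008,-0.118,0],"rotation":[-3.5,0.75,30.4],"gripper":0.05},{"travel":[0.01,-0.155,0],"rotation":[-4.4,0.95,38],"gripper":0.05},{"travel":[0.012,-0.19,0],"rotation":[-5.25,1.15,45.6],"gripper":0.05},{"travel":[0.014,-0.22,0],"rotation":[-6.1,1.35,53.2],"gripper":0.05},{"travel":[0.015,-0.234,0],"rotation":[-7,1.55,60.8],"gripper":0.05}]'
python3 -c "
from g import *
where();go([-.04,.085,.0705],0,5)"
```

```text
time_s: 16.45
tool_pos: [0.507, 0.0515, 0.1856]
eef_rot: [0.003, 0.996, -0.08, 0.04]
contact_force: [0.6, -0.9, -1.0]
finger_gap: 0.0497
finger_force: 0.0
t 16.45 tool in reader [-0.0587  0.0839  0.1856] F reader [ 0.75 -0.81 -1.04] gap 0.049658848996791884 x [0.997 0.007 0.079] z [ 0.079  0.002 -0.997]
travel [ 0.0096 -0.0008  0.1162] rot [-0.11  0.45  0.42] tool z axis [ 0.086 -0.015 -0.996]
```

```bash
python3 -m crank '[{"travel":[0.005,0,0.015],"rotation":[0,0,0],"gripper":0.05},{"travel":[0.008,-0.001,0.035],"rotation":[0,0.4,0.4],"gripper":0.05},{"travel":[0.009,-0.001,0.055],"rotation":[0,0.4,0.4],"gripper":0.05},{"travel":[0.009,-0.001,0.075],"rotation":[0,0.4,0.4],"gripper":0.05},{"travel":[0.009,-0.001,0.095],"rotation":[0,0.4,0.4],"gripper":0.05},{"travel":[0.009,-0.001,0.108],"rotation":[0,0.4,0.4],"gripper":0.05},{"travel":[0.009,-0.001,0.113],"rotation":[0,0.4,0.4],"gripper":0.05},{"travel":[0.009,-0.001,0.113],"rotation":[0,0.4,0.4],"gripper":0.05}]'
python3 -c "
from g import *
where();go([.008,.085,.071],0,5)"
```

```text
time_s: 17.25
tool_pos: [0.5265, 0.0482, 0.0719]
eef_rot: [0.003, 0.996, -0.082, 0.042]
contact_force: [0.5, -0.3, -0.2]
finger_gap: 0.0499
finger_force: 0.0
t 17.25 tool in reader [-0.0389  0.0839  0.0719] F reader [ 0.56 -0.19 -0.2 ] gap 0.049911592530427276 x [0.996 0.004 0.084] z [ 0.084  0.001 -0.996]
travel [ 0.0466 -0.0009  0.0048] rot [-0.05  0.18  0.24] tool z axis [ 0.086 -0.015 -0.996]
```

```bash
python3 -m crank '[{"travel":[0.01,0,0.001],"rotation":[0,0,0.2],"gripper":0.05},{"travel":[0.021,0,0.002],"rotation":[0,0,0.2],"gripper":0.05},{"travel":[0.032,0,0.003],"rotation":[0,0,0.2],"gripper":0.05},{"travel":[0.04,0,0.004],"rotation":[0,0,0.2],"gripper":0.05},{"travel":[0.044,0,0.004],"rotation":[0,0,0.2],"gripper":0.05},{"travel":[0.046,0,0.004],"rotation":[0,0,0.2],"gripper":0.05},{"travel":[0.048,0,0.004],"rotation":[0,0,0.2],"gripper":0.05},{"travel":[0.049,0,0.004],"rotation":[0,0,0.2],"gripper":0.05}]'
python3 -c "
from g import *
where()"
python3 -m crank '[{"travel":[0.0005,0,0],"rotation":[0,0,0],"gripper":0.05},{"travel":[0.001,0,0],"rotation":[0,0,0],"gripper":0.05},{"travel":[0.0015,0,0],"rotation":[0,0,0],"gripper":0.05},{"travel":[0.002,0,0],"rotation":[0,0,0],"gripper":0.05},{"travel":[0.0025,0,0],"rotation":[0,0,0],"gripper":0.05},{"travel":[0.003,0,0],"rotation":[0,0,0],"gripper":0.05},{"travel":[0.003,0,0],"rotation":[0,0,0],"gripper":0.05},{"travel":[0.003,0,0],"rotation":[0,0,0],"gripper":0.05}]'
python3 -c "
from g import *
where()"
```

```text
time_s: 18.05
tool_pos: [0.5752, 0.0407, 0.0731]
eef_rot: [0.003, 0.996, -0.084, 0.043]
contact_force: [0.3, 0.3, 0.2]
finger_gap: 0.0499
finger_force: 0.0
t 18.05 tool in reader [0.0104 0.0846 0.0731] F reader [0.28 0.36 0.2 ] gap 0.04994748587915886 x [0.996 0.001 0.086] z [ 0.086  0.001 -0.996]
time_s: 18.85
tool_pos: [0.5768, 0.0404, 0.0732]
eef_rot: [0.003, 0.996, -0.084, 0.041]
contact_force: [-5.6, 0.0, 3.4]
finger_gap: 0.0503
finger_force: 3.0
t 18.85 tool in reader [0.012  0.0846 0.0732] F reader [-5.51 -0.89  3.37] gap 0.050349772171701106 x [0.997 0.001 0.082] z [ 0.082  0.001 -0.997]
```

Contact again at TCP x = 12.0 mm, the same as the first time. I'll retreat and check the rack before pressing the key.

```bash
python3 -m crank '[{"travel":[-0.004,0,0],"rotation":[0,0,0],"gripper":0.05},{"travel":[-0.015,0,-0.001],"rotation":[0,0,0],"gripper":0.05},{"travel":[-0.03,0,-0.003],"rotation":[0,0,0],"gripper":0.05},{"travel":[-0.04,0,-0.02],"rotation":[0,0,0],"gripper":0.05},{"travel":[-0.05,0.01,-0.055],"rotation":[0,-1,0],"gripper":0.03},{"travel":[-0.06,0.035,-0.085],"rotation":[0,-2,0],"gripper":0.01},{"travel":[-0.075,0.065,-0.105],"rotation":[0,-3.5,0],"gripper":0},{"travel":[-0.09,0.1,-0.11],"rotation":[0,-4.7,0],"gripper":0}]'
python3 rk.py; python3 -c "
from g import *
go([-.104,-.076,.12],0,0)
p,d,W=snap('scene')
cv2.imwrite('pics/t5c.png',cv2.resize(p[200:280,290:390,::-1],None,fx=7,fy=7,interpolation=cv2.INTER_CUBIC))"
```

```text
time_s: 19.65
tool_pos: [0.4646, -0.0425, 0.1788]
eef_rot: [0.0, 0.997, -0.083, 0.005]
contact_force: [1.5, -0.3, -0.4]
finger_gap: 0.0003
finger_force: 0.0
rack 1021 ((64.16766357421875, 93.27543640136719), (128.47129821777344, 94.6239242553711), 89.15972900390625)
y band [0.0304 0.1556] x [0.0239 0.1099]
t 19.7 tool in reader [-0.0867 -0.021   0.178 ] F reader [-0.24 -3.47 -0.97] gap 0.00010353649093589202 x [ 1.    -0.002  0.007] z [ 0.007 -0.005 -1.   ]
travel [-0.0176  0.0548  0.0581] rot [ 0.26 -0.39 -0.13] tool z axis [-0. -0. -1.]
```

View pics/t5c.png

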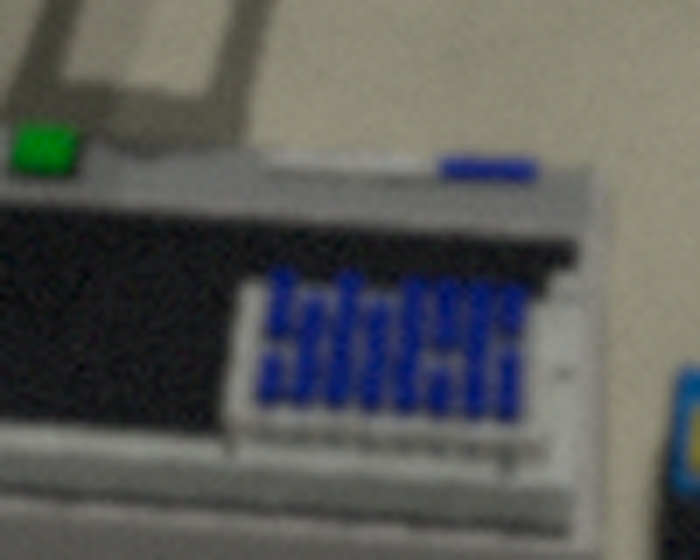

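The rack is flush in the corner: the back fence along crop (230–540, 440) and the left fence at (540, 290–440) both meet it. The marker is undisturbed at (490,170). Next is the green key.

```bash
python3 -m crank '[{"travel":[-0.004,0.012,0],"rotation":[0,0,0],"gripper":0},{"travel":[-0.01,0.03,0],"rotation":[0.2,-0.4,0],"gripper":0},{"travel":[-0.016,0.048,0.005],"rotation":[0.2,-0.4,0],"gripper":0},{"travel":[-0.018,0.055,0.02],"rotation":[0.2,-0.4,0],"gripper":0},{"travel":[-0.018,0.055,0.04],"rotation":[0.2,-0.4,0],"gripper":0},{"travel":[-0.018,0.055,0.06],"rotation":[0.2,-0.4,0],"gripper":0},{"travel":[-0.018,0.055,0.075],"rotation":[0.2,-0.4,0],"gripper":0},{"travel":[-0.018,0.055,0.085],"rotation":[0.2,-0.4,0],"gripper":0}]'
python3 -c "
from g import *
where();go([-.104,-.0757,.08],0,0)
p,d,W=snap('scene')
cv2.imwrite('pics/t6c.png',cv2.resize(p[170:250,250:350,::-1],None,fx=7,fy=7,interpolation=cv2.INTER_CUBIC))"
```

```text
time_s: 20.55
tool_pos: [0.4362, -0.0925, 0.088]
eef_rot: [-0.003, 0.997, -0.083, -0.003]
contact_force: [0.2, 0.3, 0.1]
finger_gap: 0.0001
finger_force: 0.0
t 20.55 tool in reader [-0.1044 -0.07    0.088 ] F reader [0.13 0.36 0.08] gap 6.616309029942992e-05 x [ 1.     0.002 -0.006] z [-0.006  0.005 -1.   ]
travel [0.0004 0.0058 0.0079] rot [-0.3   0.33  0.09] tool z axis [-0. -0. -1.]
```

View pics/t6c.png

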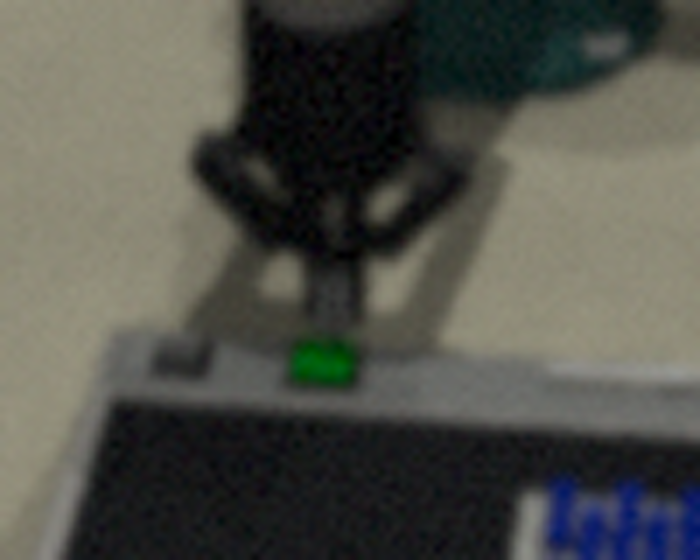

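The closed fingertips at crop (333,320) are right over the green key at (322,362). I'll shift 5 mm and press.

```bash
python3 -m crank '[{"travel":[0,0.004,0],"rotation":[0,0,0],"gripper":0},{"travel":[0,0.005,0.004],"rotation":[0,0,0],"gripper":0},{"travel":[0,0.005,0.008],"rotation":[0,0,0],"gripper":0},{"travel":[0,0.005,0.011],"rotation":[0,0,0],"gripper":0},{"travel":[0,0.005,0.013],"rotation":[0,0,0],"gripper":0},{"travel":[0,0.005,0.015],"rotation":[0,0,0],"gripper":0},{"travel":[0,0.005,0.0165],"rotation":[0,0,0],"gripper":0},{"travel":[0,0.005,0.0165],"rotation":[0,0,0],"gripper":0}]'
python3 -c "
from g import *
where()"
python3 -m crank '[{"travel":[0,0,0.0005],"rotation":[0,0,0],"gripper":0},{"travel":[0,0,0.001],"rotation":[0,0,0],"gripper":0},{"travel":[0,0,0.0015],"rotation":[0,0,0],"gripper":0},{"travel":[0,0,0.002],"rotation":[0,0,0],"gripper":0},{"travel":[0,0,0.002],"rotation":[0,0,0],"gripper":0},{"travel":[0,0,0.002],"rotation":[0,0,0],"gripper":0},{"travel":[0,0,0.002],"rotation":[0,0,0],"gripper":0},{"travel":[0,0,0.002],"rotation":[0,0,0],"gripper":0}]'
python3 -c "
from g import *
where()"
```

```text
time_s: 21.4
tool_pos: [0.4364, -0.0981, 0.0737]
eef_rot: [-0.002, 0.996, -0.084, -0.001]
contact_force: [-0.7, 0.2, 2.1]
finger_gap: -0.0002
finger_force: 1.0
t 21.4 tool in reader [-0.1032 -0.0754  0.0737] F reader [-0.71  0.12  2.15] gap -0.0002355286352004279 x [ 1.     0.001 -0.003] z [-0.003  0.005 -1.   ]
time_s: 22.2
tool_pos: [0.4364, -0.098, 0.0717]
eef_rot: [-0.002, 0.996, -0.084, -0.001]
contact_force: [-0.7, -0.2, 3.9]
finger_gap: 0.0001
finger_force: 1.8
t 22.2 tool in reader [-0.1032 -0.0754  0.0717] F reader [-0.67 -0.34  3.87] gap 0.00011601300480162384 x [ 1.     0.001 -0.003] z [-0.003  0.005 -1.   ]
```

Key force is following its spring; a little deeper until it bottoms, then release.

```bash
python3 -m crank '[{"travel":[0,0,0.0005],"rotation":[0,0,0],"gripper":0},{"travel":[0,0,0.001],"rotation":[0,0,0],"gripper":0},{"travel":[0,0,0.0015],"rotation":[0,0,0],"gripper":0},{"travel":[0,0,0.002],"rotation":[0,0,0],"gripper":0},{"travel":[0,0,0.0025],"rotation":[0,0,0],"gripper":0},{"travel":[0,0,0.003],"rotation":[0,0,0],"gripper":0},{"travel":[0,0,0.003],"rotation":[0,0,0],"gripper":0},{"travel":[0,0,0.003],"rotation":[0,0,0],"gripper":0}]'
python3 -c "
from g import *
where()"
```

```text
time_s: 23.0
tool_pos: [0.4365, -0.0981, 0.0708]
eef_rot: [-0.002, 0.996, -0.084, -0.001]
contact_force: [-5.5, 1.7, 14.6]
finger_gap: -0.0003
finger_force: 7.5
t 23.0 tool in reader [-0.1031 -0.0754  0.0708] F reader [-5.67  0.74 14.59] gap -0.00033454560905149137 x [ 1.     0.001 -0.003] z [-0.003  0.004 -1.   ]
```

Bottomed at z = 70.8 mm with 14.6 N. Now I'll release and clear.

```bash
python3 -m crank '[{"travel":[0,0,-0.004],"rotation":[0,0,0],"gripper":0},{"travel":[0,0,-0.012],"rotation":[0,0,0],"gripper":0},{"travel":[0,0,-0.03],"rotation":[0,0,0],"gripper":0},{"travel":[0,0,-0.06],"rotation":[0,0,0],"gripper":0},{"travel":[-0.02,0.02,-0.09],"rotation":[0,0,0],"gripper":0},{"travel":[-0.05,0.05,-0.12],"rotation":[0,0,0],"gripper":0},{"travel":[-0.08,0.08,-0.14],"rotation":[0,0,0],"gripper":0},{"travel":[-0.09,0.09,-0.14],"rotation":[0,0,0],"gripper":0}]'
python3 rk.py; python3 -c "
from g import *
p,d,W=snap('top')
cv2.imwrite('pics/t7c.png',cv2.resize(p[195:310,245:390,::-1],None,fx=5,fy=5,interpolation=cv2.INTER_CUBIC))"
```

```text
time_s: 23.8
tool_pos: [0.3321, -0.1748, 0.2119]
eef_rot: [-0.0, 0.996, -0.085, 0.001]
contact_force: [0.1, 0.8, -0.8]
finger_gap: 0.0002
finger_force: 0.0
rack 1034 ((52.27826690673828, 42.79509735107422), (241.36399841308594, 127.5376205444336), 89.35555267333984)
y band [0.03   0.1558] x [0.0234 0.1097]
t 23.85 tool in reader [-0.1942 -0.1687  0.2102] F reader [-0.78 -1.41 -0.05] gap 0.0001326397680655469 x [ 1.    -0.003 -0.001] z [-0.001  0.001 -1.   ]
```

View pics/t7c.png

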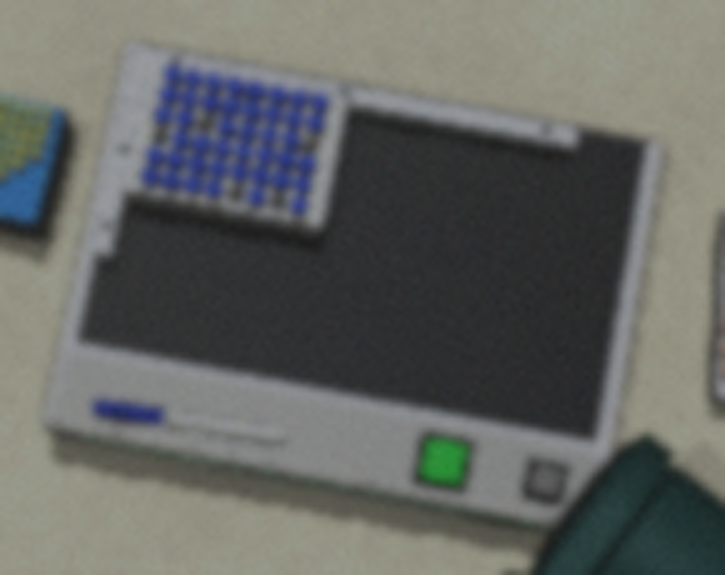

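The rack at crop (240,140) sits flush in the corner. The green key at (443,461) is up, the marker at (190,425) has not moved, and the hand is clear.

```bash
python3 -c "
from cell import manip
print(manip.sign_off())"
```

```text
the job is handed in; nothing more can be done
None
```

The rack is pushed square into the corner against both fences, the green scan key was then pressed fully down and released, the hand is clear, and the job is handed in at about 24 s.

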